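Set the tablet mill's grind: dial to its stop, four clicks back, lock bolt home

ROBOT

A 7-joint arm with a two-finger parallel gripper is mounted at the origin on the work surface. World frame = base frame: x ahead of the robot, y to its left, z up, the work surface at z = 0. Lengths are in mm, angles in rad, forces in N, time in s.
With the tool pointing down it reaches from about 400 to 850 mm from the base axis. Payload 4.4 kg.
Tool frame: the origin (TCP) lies on the centre line of the jaws, within the pads' length; the fingertips stand 25 mm ahead of it and the grasp point (between the pads) lies 6 mm ahead of it; z points along the fingers, x is the direction in which the jaws open and shut, and the axes are right-handed (so a half turn about z gives the same grasp; the last joint's range is limited). The gripper opens to 94 mm and grips with 3 to 60 N. Pads are 16 mm wide; open, the fingers measure 119 mm over their backs; the gripper's body (75 mm by 177 mm) begins 78 mm behind the grasp point.
Start: joints at [-1.347, 0.628, 0.038, 1.517, -0.027, 0.996, -0.02], TCP at [185.72, 622.917, 230.478] pointing down, gripper open.
Joint ranges: [-3.06, 3.06], [-0.37, 2.12], [-1.25, 1.32], [0.18, 2.47], [-1.1, 4.24], [0.23, 1.98], [-2.94, 2.94]. Speed limits (rad/s): [2.57, 2.57, 3.14, 3.14, 3.14, 3.14, 3.14].

INTERFACE

Orientations are given as a 3x3 rotation matrix whose columns are the frame's x, y, z axes.
In Python, from plant import bot gives the robot as it stands.
- The arm moves only by the tool arm_command, never from a script. Its argument "moves" is a list that holds one entry, the list of rows, each a list of 7 numbers: the opening, from 0 (shut) to 1 (fully open), then the shift along the world's x, y, z in mm, then the turn, a rotation vector about the world's x, y, z in degrees. A call has 1 to 10 rows; each row is the pose to reach, as a shift and turn from the pose commanded when the call began; what a row does not reach only later rows make up. A row lasts 1/10 s, in which the tool goes at most 50 mm and 8.59 degrees, less where a joint would pass 70% of its speed; a pose out of reach is approached as far as the arm can. A call with a gripper value outside its range is refused whole. The fingers move at their own pace and stop on an object; "newtons" is the grip in N (left out, the last holds). Time passes only in rows, so rows that repeat a pose let the fingers close. It gives the time, the measured TCP pose, the force and the opening at its end, in the units of the state.
- bot.read_state(): the state, without advancing time (a new reading comes with each control period).
- bot.read_camera(name): name is "scene" or "top" or "wrist"; returns the picture (400x640x3 uint8, red, green, blue); there is no depth.
- bot.camera_model(name): a dict with "fx", "fy", "cx", "cy" (pixels), "rvec" (rotation vector, rad) and "tvec" (3), from world to camera coordinates, as OpenCV has them; the wrist camera has in their place "T_tool_cam" (4x4, takes a point from camera to tool coordinates, whose origin is the TCP and whose axes are the tool frame's). Camera axes: x right, y down, z forward; pixel columns grow to the right and rows downward; lengths in mm; the calibration is good to about 2 mm. A picture is of the moment at which its call begins: read the wrist's pose just before it. camera_model takes no time and is no camera call.
- bot.job_done(): hands the job in, once; it reports no verdict.
The state is a dict: "time": time; "joint_positions": joint angles; "joint_vel": joint speeds; "effort": joint torques, N m; "tcp_pos": TCP position; "orientation": TCP orientation; "contact_force": force on the tool from outside, world axes, zero at the start; "ft_torque": the same for the moment, N m; "gripper_width": finger opening in mm.
Only numpy, scipy, OpenCV 4.12 (cv2) and the standard library are available. Lean on these libraries where they do the work, as an engineer would, in place of code of your own. Each camera call takes 0.05 s, during which the arm holds its last target.

TASK

Set the tablet mill afresh: turn its fluted dial clockwise (seen from above) until it comes up gently against its stop, without forcing it so that the zero ring under it is dragged round. Then turn it back exactly four clicks and push the lock bolt fully home between the lobes of the dial's wheel. Leave the other things on the bench and on the mill where they are.

Things in the scene. Friction and masses are not known exactly. Their poses are not given: they have to be found in the camera images.
- mill: Fixed white tablet mill, 220 x 300 (y) x 150 mm to its flat steel deck. Origin: centre of its underside; x: from the front with the outlet chute to the back, y: to its left, z up. The upright dial axis is at x 0, y 30 mm. On the deck: hopper with a small lid knob (62 mm tall, at 20, -106), detent roller housing behind the dial (18 mm tall), bolt guide to the dial's left (20 mm tall).
- knob_grip (a point): Middle of the dial's black fluted round grip, 48 mm across, 36 mm tall, on the axis, 38 mm above the deck (foot at 20 mm), fast to a lobed wheel, 76 mm across, top 17 mm above the deck. 12 clicks a turn, 30 degrees apart, about 0.15 N m each; the dial drops into each by itself. It starts 1 to 6 clicks from the stop, which is met in a click position and is shown by no mark.
- zero_lug (a point): Lug, 8 x 5 x 3 mm, on the zero ring: a flat aluminium ring, 92 mm across, under the dial's wheel, which carries the dial's stop. It lies 41 mm from the dial axis, 8 mm above the deck. Only friction holds the ring: the dial pressed on against its stop stiffens by 3 N m a radian (on top of the click) and drags the ring round above about 0.45 N m, and the mill's zero is lost.
- lock (a joint): Travel of the lock bolt in m: 0 fully drawn, 0.011 fully home. It slides towards the dial axis (along the mill's -y), held by about 2 N of friction, and stays where it is left. Its nose, 6 mm wide, goes between two lobes (gap 9.6 mm) when the dial rests in a click; against a lobe it stops at about 0.004. Bolt drawn, the dial is free; bolt home, it is blocked.
- lock_tab (a point): Centre of the black upright thumb tab of the lock bolt, 22 mm (mill x) by 10 mm thick (mill y), from 16 to 40 mm above the deck. It stands to the left (mill +y) of the dial, 78 mm from the dial axis when drawn, 67 mm when home. Free deck reaches 37 mm beyond it on its outer side.
- burr_upper (a point): Centre of the underside of the upper burr, inside the mill, out of sight. Its height above burr_lower is the grinding gap: 0 at the dial's stop and 0.0625 mm more for each click back (anticlockwise): 0.25 mm at four. That is far too little for the reading of its position to show: count clicks.
- burr_lower (a point): Centre of the top of the fixed lower burr, inside the mill under the dial, out of sight, 100 mm above the mill's underside.
- catch_cup_mid (a point): Bystander: steel cup, 72 mm across, 62 mm tall, on the table under the mill's front chute; the point is at half height.
- brush_mid (a point): Bystander: cleaning brush, 120 mm long, about 15 mm tall, lying along the front edge of the mill's deck; the point is near its middle.
- jar_mid (a point): Bystander: amber glass jar, 60 mm across, 85 mm tall, right of the mill; point at half height.
- bottle_mid (a point): Bystander: white bottle, 52 mm across, 110 mm tall, right of the mill; point at half height.
- spare_burr_mid (a point): Bystander: spare steel burr disc, 60 mm across, 13 mm thick, lying left of the mill; point at its centre.
- mortar_mid (a point): Bystander: white porcelain mortar, 110 mm across, 65 mm tall, on the table's left; point at half height.
- count_tray_mid (a point): Bystander: blue tablet-counting tray, 130 x 170 x 22 mm, on the table's right; point at half height.
- spatula_mid (a point): Bystander: steel counting spatula, 145 mm long, lying in the blue tray; point at its middle.

How it is judged:
By the outcome, as a careful person would: the job done as asked, in the order asked, and still so for the second after the job is handed in, with the robot touching nothing.
It also fails if it takes over 72 s, if anything falls off the work surface, if the arm or the gripper's body presses on something with over 40 N, if the wrist force passes 120 N, or if a joint passes its speed limit or range.

## Working session

There is one attempt and no reset: what is moved stays moved. The work goes in short steps, Python scripts to look and compute and a tool call to move; the robot and the scene stay as the last step left them, time stands still between calls to the robot, and variables do not carry over. Pictures are saved under pics/ and viewed, and the job is handed in when it is done.

Besides the shell and the picture viewer there is one more tool, called after ">>>" as a command line: name --argument value ..., lists and objects as JSON in quotes. arm_command: Moves the arm, as the interface text tells. Its arguments: {"type":"object","properties":{"moves":{"type":"array"},"newtons":{"type":"number"}},"required":["moves"]}

```bash
mkdir -p pics; ls; python3 - <<'E'
from plant import bot
import cv2
for n in ["scene","top","wrist"]:
    im=bot.read_camera(n); cv2.imwrite(f"pics/{n}0.png",im[:,:,::-1])
    print(n,bot.camera_model(n))
s=bot.read_state()
for k in s: print(k,s[k])
E
```

```text
pics
scene {'fx': 437.8761361008416, 'fy': 437.8761361008416, 'cx': 316.2456624541301, 'cy': 197.37071179823974, 'rvec': array([ 1.81033164,  1.91792105, -0.6162887 ]), 'tvec': array([  46.96760296, -384.51932185, 1669.83715254])}
top {'fx': 485.68002102149126, 'fy': 485.68002102149126, 'cx': 317.2138853850342, 'cy': 200.06813882898882, 'rvec': array([ 2.15278906, -2.13135491,  0.14585776]), 'tvec': array([ -24.83527716,  561.30858336, 1572.04985267])}
wrist {'fx': 294.0543210325667, 'fy': 294.0543210325667, 'cx': 317.2014370963052, 'cy': 196.32970777451055, 'T_tool_cam': array([[ 9.99998998e-01, -1.18202089e-03,  7.78501186e-04,
        -1.38333132e-01],
       [ 9.11049760e-04,  9.58506729e-01,  2.85068450e-01,
        -8.32652769e+01],
       [-1.08315549e-03, -2.85067455e-01,  9.58506845e-01,
        -1.54078668e+02],
       [ 0.00000000e+00,  0.00000000e+00,  0.00000000e+00,
         1.00000000e+00]])}
time 0.15
joint_positions [-1.34680973  0.62911382  0.03844266  1.51811953 -0.02701053  0.99627889
 -0.01999302]
joint_vel [-0.00114542 -0.00162981  0.00068052 -0.00232206  0.00021805 -0.00129292
 -0.00068789]
effort [ 1.41150857e-03 -5.50087667e+01  1.14518590e+00 -1.86815500e+01
 -5.20772638e-02  2.09563714e-02  1.13448855e-04]
tcp_pos [185.56720358 622.47184602 229.78409014]
orientation [[ 2.85741385e-01  9.58306681e-01 -4.07930461e-04]
 [ 9.58305742e-01 -2.85741677e-01 -1.34165970e-03]
 [-1.40228418e-03 -7.55440214e-06 -9.99999017e-01]]
contact_force [0.41549461 0.14078359 0.27177912]
ft_torque [-0.00449577 -0.02125313 -0.03905356]
gripper_width 93.67850308156953
```

View pics/scene0.png

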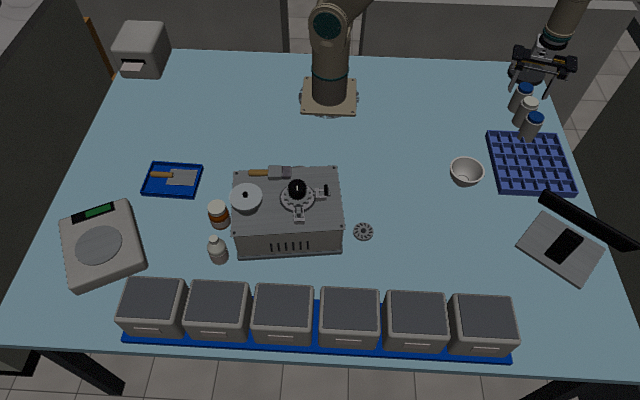

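View pics/top0.png

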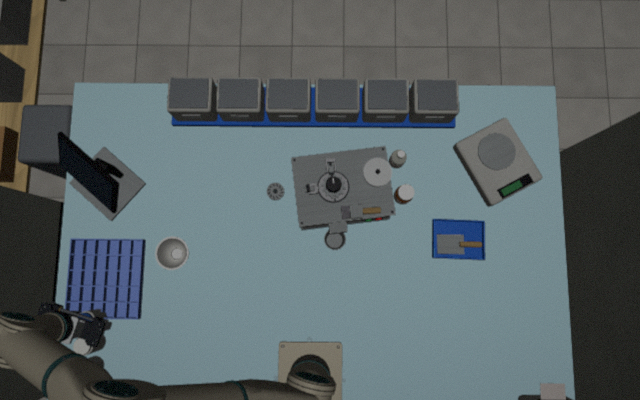

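View pics/wrist0.png

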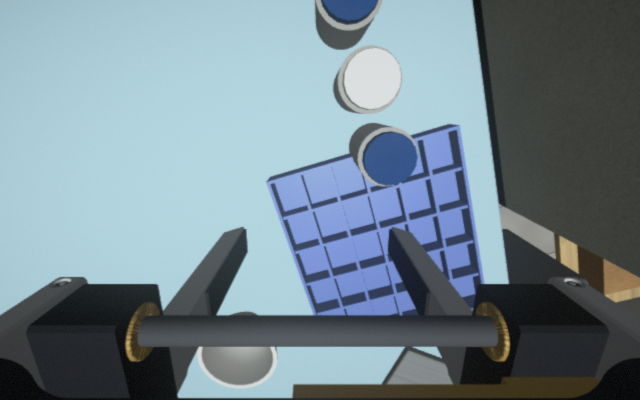

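```bash
cat > h.py <<'E'
import numpy as np, cv2
from plant import bot
def ray_plane(cam,uv,z):
    m=bot.camera_model(cam); R=cv2.Rodrigues(np.array(m['rvec']))[0]; t=np.array(m['tvec'])
    d=R.T@np.array([(uv[0]-m['cx'])/m['fx'],(uv[1]-m['cy'])/m['fy'],1]); c=-R.T@t
    return c+d*(z-c[2])/d[2]
def proj(cam,P):
    m=bot.camera_model(cam); R=cv2.Rodrigues(np.array(m['rvec']))[0]
    p=R@np.array(P,float)+np.array(m['tvec']); return np.array([m['fx']*p[0]/p[2]+m['cx'],m['fy']*p[1]/p[2]+m['cy']])
def wrist_T(s=None):
    s=s or bot.read_state(); T=np.eye(4);T[:3,:3]=s['orientation'];T[:3,3]=s['tcp_pos']
    return T@np.array(bot.camera_model('wrist')['T_tool_cam'])
def wray(uv,z,T):
    m=bot.camera_model('wrist'); d=T[:3,:3]@np.array([(uv[0]-m['cx'])/m['fx'],(uv[1]-m['cy'])/m['fy'],1]);c=T[:3,3]
    return c+d*(z-c[2])/d[2]
def wproj(P,T):
    m=bot.camera_model('wrist'); p=T[:3,:3].T@(np.array(P,float)-T[:3,3]); return np.array([m['fx']*p[0]/p[2]+m['cx'],m['fy']*p[1]/p[2]+m['cy']])
E
python3 - <<'E'
import cv2
a=cv2.imread('pics/top0.png')[130:260,260:430]
cv2.imwrite('pics/topc.png',cv2.resize(a,None,fx=4.5,fy=4.5,interpolation=cv2.INTER_CUBIC))
a=cv2.imread('pics/scene0.png')[150:270,190:390]
cv2.imwrite('pics/scenec.png',cv2.resize(a,None,fx=4,fy=4,interpolation=cv2.INTER_CUBIC))
from h import *
for uv,z in [((333,185),206),((312,187),180)]: print(ray_plane('top',uv,z))
E
```

```text
[583.37110367 -67.52717368 206.        ]
[581.23629614  -4.28108168 180.        ]
```

View pics/topc.png

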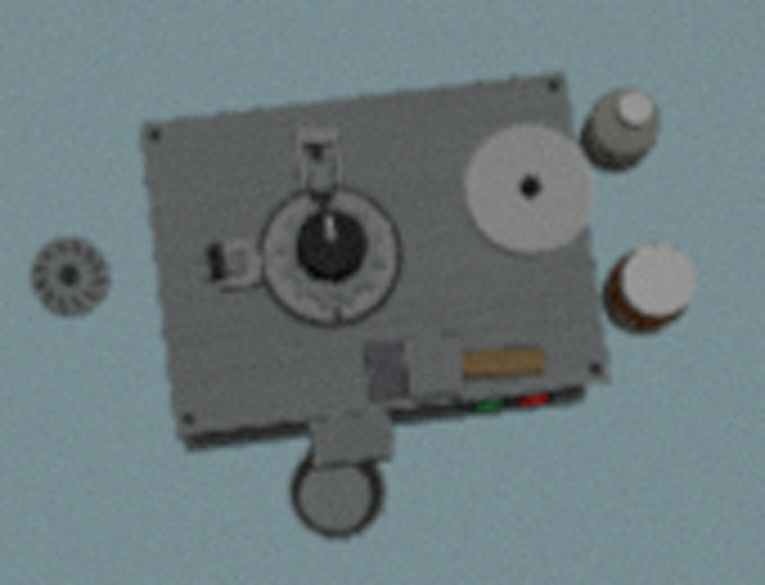

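View pics/scenec.png

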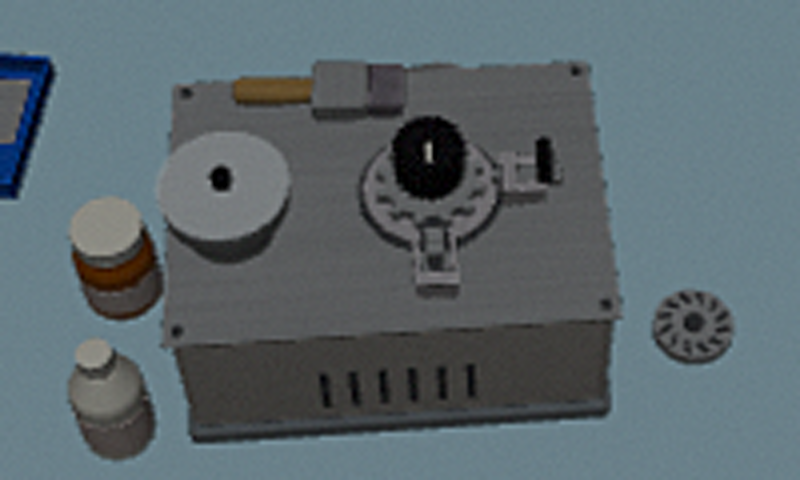

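```bash
cat >> h.py <<'E'
E
python3 - <<'E'
from h import *
f=lambda c:(c[0]/4.5+260-.4,c[1]/4.5+130-.4)
P=[ray_plane('top',f(c),150)[:2] for c in [(153,134),(553,86),(187,418),(595,369)]]
for p in P: print(p)
c=np.mean(P,0); print('centre',c)
d=(P[0]-P[1])+(P[2]-P[3]); ya=d/np.linalg.norm(d); print('ydir',ya, np.degrees(np.arctan2(-ya[0],ya[1])))
d2=(P[0]-P[2])+(P[1]-P[3]); print('xdir',np.degrees(np.arctan2(d2[1],d2[0])))
print('axis',c+30*ya,'knobtop',ray_plane('top',f((332,245)),206))
E
```

```text
[673.6874484   55.05435671]
[ 710.35460562 -223.37461121]
[475.4894024  28.3297403]
[ 511.86709624 -250.32736864]
centre [592.84963816 -97.57947071]
ydir [-0.13000671  0.99151311] 7.4699800314266795
xdir 7.706153423434688
axis [588.94943688 -67.83407729] knobtop [586.28185622 -68.63926794 206.        ]
```

>>> arm_command --moves '[[[1,0,0,50,0,0,0],[1,10,-20,95,0,0,0],[1,35,-60,100,0,0,0],[1,60,-103,100,0,0,2],[1,85,-146,100,0,0,4],[1,110,-189,100,0,0,6],[1,135,-232,100,0,0,8],[1,160,-275,100,0,0,10],[1,185,-318,100,0,0,12],[1,210,-361,100,0,0,14]]]'

```text
time: 1.15
tcp_pos: [396.2, 260.0, 330.5]
orientation: [[0.044, 0.999, 0.0], [0.999, -0.044, 0.0], [0.0, 0.0, -1.0]]
contact_force: [1.3, 1.1, -0.3]
gripper_width: 93.8
```

>>> arm_command --moves '[[[1,25,-43,0,0,0,2],[1,50,-86,0,0,0,4],[1,75,-129,0,0,0,6],[1,100,-172,0,0,0,8],[1,125,-215,0,0,0,10],[1,150,-258,0,0,0,10],[1,170,-295,0,0,0,10],[1,192,-330,0,0,0,10],[1,192,-330,0,0,0,10],[1,192,-330,0,0,0,10]]]'

```text
time: 2.15
tcp_pos: [587.4, -68.7, 329.7]
orientation: [[-0.127, 0.992, -0.002], [0.992, 0.127, 0.0], [0.001, -0.001, -1.0]]
contact_force: [0.6, 0.4, 0.7]
gripper_width: 94.1
```

```bash
python3 - <<'E'
from h import *
s=bot.read_state(); T=wrist_T(s)
im=bot.read_camera('wrist'); cv2.imwrite('pics/w1.png',im[:,:,::-1]); np.save('T1.npy',T)
print(s['time'],s['joint_positions'],s['tcp_pos'],s['orientation'],s['contact_force'],s['ft_torque'])
E
```

```text
2.15 [-0.06023706  0.45698028  0.20116077  1.55246166 -0.09721371  1.14350759
  1.85920397] [587.43782143 -68.65935948 329.73114604] [[-1.26781927e-01  9.91929457e-01 -1.51529973e-03]
 [ 9.91930463e-01  1.26782601e-01  3.57290699e-04]
 [ 5.46520810e-04 -1.45777396e-03 -9.99998788e-01]] [0.6243806  0.4215398  0.73237399] [ 0.08063972 -0.00350349 -0.02594689]
```

View pics/w1.png

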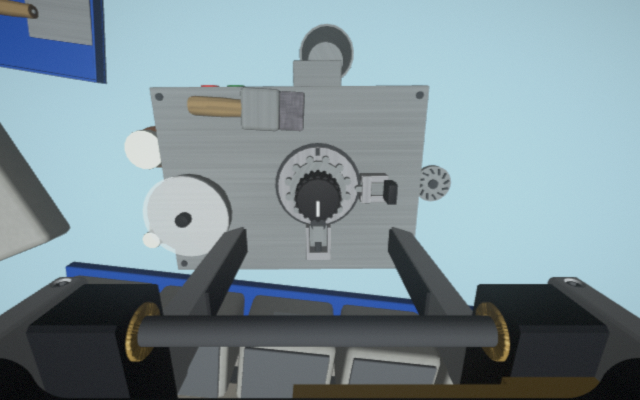

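```bash
python3 - <<'E'
from h import *
T=np.load('T1.npy')
a=cv2.imread('pics/w1.png')[130:270,250:410]
b=cv2.resize(a,None,fx=4.5,fy=4.5,interpolation=cv2.INTER_CUBIC)
cv2.imwrite('pics/w1c.png',b)
# predicted circles
for ax in [(587.5,-68)]:
  for z,r in [(206,24),(170,24),(158,46)]:
    pts=np.array([wproj([ax[0]+r*np.cos(t),ax[1]+r*np.sin(t),z],T) for t in np.linspace(0,6.28,60)])
    q=((pts-[250,130]+.5)*4.5).astype(int); cv2.polylines(b,[q],True,(0,255,0),1)
cv2.imwrite('pics/w1d.png',b)
E
```

```text
(no output)
```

View pics/w1d.png

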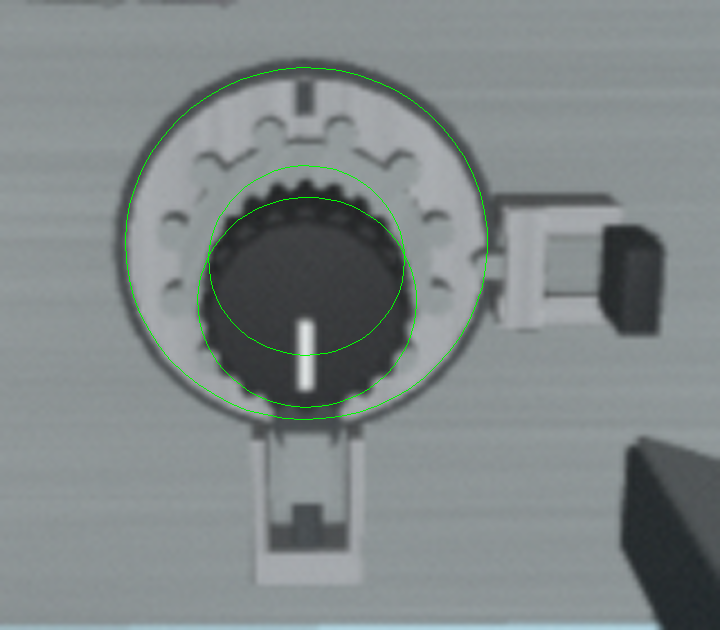

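```bash
python3 - <<'E'
from h import *
T=np.load('T1.npy')
P={k:wray(v,150,T)[:2] for k,v in dict(fl=(420,95.5),fr=(158.5,97),br=(184,264)).items()}
print(P); c=(P['fl']+P['br'])/2; print(c)
y=P['fl']-P['fr'];y/=np.linalg.norm(y);print(np.degrees(np.arctan2(-y[0],y[1])),c+30*y)
g=lambda u,v:(u/4.5+250-.4,v/4.5+130-.4)
print('ring',wray(g(303,241),158,T),'knob',wray(g(306.5,307),206,T), 'lug',wray(g(305,97),158,T),'tab',wray(g(620,265),190,T))
print('ptr',wray(g(306,322),206,T),wray(g(306,388),206,T))
E
```

```text
{'fl': array([477.03056782,  28.97543691]), 'fr': array([ 513.97619021, -249.90460835]), 'br': array([ 713.27039567, -223.05199082])}
[595.15048175 -97.03827696]
7.546517650301939 [591.21054906 -67.29812009]
ring [585.26446783 -69.08408693 158.        ] knob [588.13894338 -67.9810549  206.        ] lug [549.07136122 -73.17166908 158.        ] tab [573.87577817   2.92700253 190.        ]
ptr [591.57424135 -67.65439692 206.        ] [606.90756562 -65.70278708 206.        ]
```

>>> arm_command --moves '[[[1,0.5,0,-40,0,0,0],[1,0.5,0,-80,0,0,0],[1,0.5,0,-110,0,0,0],[1,0.5,0,-125,0,0,0],[1,0.5,0,-131,0,0,0],[1,0.5,0,-131,0,0,0],[0.7,0.5,0,-131,0,0,0],[0.6,0.5,0,-131,0,0,0],[0.6,0.5,0,-131,0,0,0]]]' --newtons 15

```text
time: 3.1
tcp_pos: [588.8, -68.0, 200.5]
orientation: [[-0.129, 0.992, 0.002], [0.992, 0.129, -0.0], [-0.0, 0.002, -1.0]]
contact_force: [-0.3, -0.5, 0.4]
gripper_width: 73.7
```

```bash
cat > st.py <<'E'
from h import *
s=bot.read_state(); print('t',s['time'],'tcp',np.round(s['tcp_pos'],2),'yaw',round(np.degrees(np.arctan2(s['orientation'][1][0],s['orientation'][0][0])),2),'F',np.round(s['contact_force'],2),'M',np.round(s['ft_torque'],3),'w',round(s['gripper_width'],1),'j7',round(s['joint_positions'][6],3))
import sys
if len(sys.argv)>1:
    T=wrist_T(s); im=bot.read_camera('wrist')[:,:,::-1]; cv2.imwrite(f'pics/{sys.argv[1]}.png',im); np.save(f'pics/{sys.argv[1]}.npy',T)
E
python3 st.py w2
```

```text
t 3.1 tcp [588.75 -68.04 200.51] yaw 97.4 F [-0.27 -0.45  0.42] M [-0.007  0.006 -0.059] w 73.7 j7 1.888
```

View pics/w2.png

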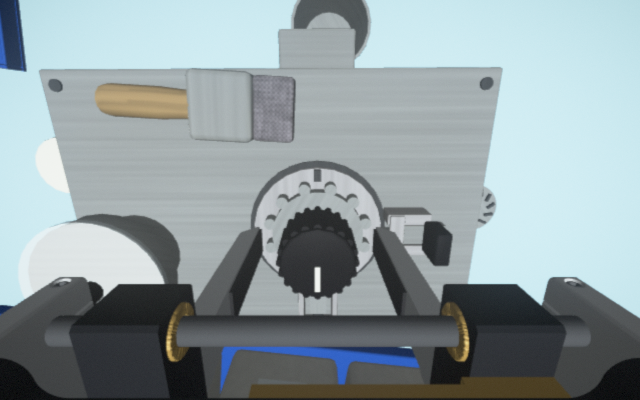

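>>> arm_command --moves '[[[0.5,0,0,0,0,0,0],[0.45,0,0,0,0,0,0],[0.4,0,0,0,0,0,0],[0.4,0,0,0,0,0,0],[0.4,0,0,0,0,0,0],[0.4,0,0,0,0,0,0]]]' --newtons 15

```text
time: 3.75
tcp_pos: [588.3, -68.1, 199.6]
orientation: [[-0.129, 0.992, 0.0], [0.992, 0.129, -0.0], [-0.0, 0.0, -1.0]]
contact_force: [0.9, -0.1, 2.1]
gripper_width: 48.0
```

```bash
python3 st.py; python3 st.py
```

```text
t 3.75 tcp [588.26 -68.13 199.56] yaw 97.39 F [ 0.89 -0.1   2.06] M [-0.017  0.072 -0.041] w 48.0 j7 1.889
t 3.75 tcp [588.26 -68.13 199.56] yaw 97.39 F [ 0.89 -0.1   2.06] M [-0.017  0.072 -0.041] w 48.0 j7 1.889
```

>>> arm_command --moves '[[[0.4,0,0,0,0,0,-2],[0.4,0,0,0,0,0,-4],[0.4,0,0,0,0,0,-4],[0.4,0,0,0,0,0,-4]]]'

```text
time: 4.15
tcp_pos: [588.2, -68.0, 199.5]
orientation: [[-0.059, 0.998, -0.0], [0.998, 0.059, -0.0], [-0.0, -0.0, -1.0]]
contact_force: [-0.7, 1.6, 0.4]
gripper_width: 47.4
```

```bash
python3 st.py
```

```text
t 4.15 tcp [588.21 -67.98 199.52] yaw 93.41 F [-0.65  1.6   0.4 ] M [0.07  0.15  0.107] w 47.4 j7 1.833
```

>>> arm_command --moves '[[[0.4,0,0,0,0,0,-7],[0.4,0,0,0,0,0,-14],[0.4,0,0,0,0,0,-20],[0.4,0,0,0,0,0,-24],[0.4,0,0,0,0,0,-26],[0.4,0,0,0,0,0,-28],[0.4,0,0,0,0,0,-30],[0.4,0,0,0,0,0,-30],[0.4,0,0,0,0,0,-30]]]'

```text
time: 5.05
tcp_pos: [588.4, -67.4, 199.5]
orientation: [[0.447, 0.895, 0.0], [0.895, -0.447, 0.001], [0.001, -0.0, -1.0]]
contact_force: [0.0, 3.2, 2.4]
gripper_width: 48.2
```

```bash
python3 st.py
```

```text
t 5.05 tcp [588.4  -67.38 199.53] yaw 63.45 F [0.05 3.24 2.42] M [ 0.865 -0.055  0.102] w 48.2 j7 1.415
```

>>> arm_command --moves '[[[0.4,0,0,0,0,0,-7],[0.4,0,0,0,0,0,-14],[0.4,0,0,0,0,0,-20],[0.4,0,0,0,0,0,-24],[0.4,0,0,0,0,0,-26],[0.4,0,0,0,0,0,-28],[0.4,0,0,0,0,0,-30],[0.4,0,0,0,0,0,-30],[0.4,0,0,0,0,0,-30]]]'

```text
time: 5.95
tcp_pos: [588.9, -66.9, 199.6]
orientation: [[0.834, 0.552, 0.001], [0.552, -0.834, 0.001], [0.002, -0.001, -1.0]]
contact_force: [2.1, 4.9, 1.9]
gripper_width: 47.4
```

```bash
python3 st.py w3
```

```text
t 5.95 tcp [588.86 -66.9  199.56] yaw 33.48 F [2.13 4.86 1.86] M [ 1.261 -0.442  0.167] w 47.4 j7 0.998
```

View pics/w3.png

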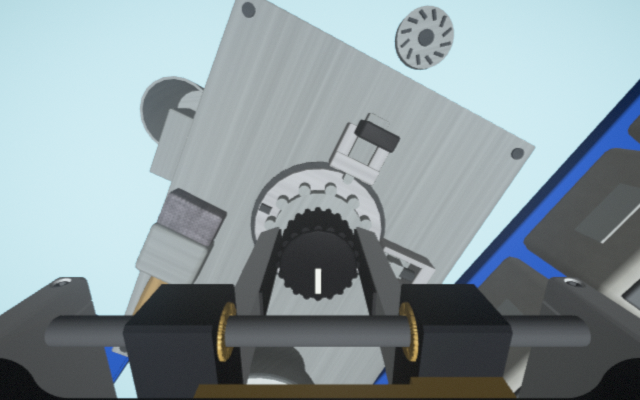

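>>> arm_command --moves '[[[0.4,0.3,0.6,0,0,0,0],[0.4,0.6,1.2,0,0,0,0],[0.4,0.6,1.2,0,0,0,0],[0.4,0.6,1.2,0,0,0,0]]]'

```text
time: 6.4
tcp_pos: [588.9, -66.8, 199.5]
orientation: [[0.835, 0.551, 0.0], [0.551, -0.835, 0.0], [0.0, -0.0, -1.0]]
contact_force: [0.8, 4.0, 2.5]
gripper_width: 48.0
```

```bash
python3 st.py
```

```text
t 6.4 tcp [588.9  -66.81 199.53] yaw 33.4 F [0.78 3.98 2.51] M [ 0.998 -0.364  0.081] w 48.0 j7 0.996
```

>>> arm_command --moves '[[[0.4,0,0,0,0,0,-1],[0.4,0,0,0,0,0,-2],[0.4,0,0,0,0,0,-2],[0.4,0,0,0,0,0,-2]]]'

```text
time: 6.8
tcp_pos: [588.9, -66.8, 199.5]
orientation: [[0.854, 0.521, 0.0], [0.521, -0.854, 0.0], [0.0, 0.0, -1.0]]
contact_force: [1.1, 4.9, 2.6]
gripper_width: 47.5
```

```bash
python3 st.py
```

```text
t 6.8 tcp [588.94 -66.82 199.53] yaw 31.4 F [1.08 4.86 2.64] M [ 1.07  -0.362  0.131] w 47.5 j7 0.968
```

>>> arm_command --moves '[[[0.4,0.2,0.4,0,0,0,-7],[0.4,0.4,1,0,0,0,-14],[0.4,0.4,1,0,0,0,-18],[0.4,0.4,1,0,0,0,-22],[0.4,0.4,1,0,0,0,-24],[0.4,0.4,1,0,0,0,-26],[0.4,0.4,1,0,0,0,-28],[0.4,0.4,1,0,0,0,-28],[0.4,0.4,1,0,0,0,-28]]]'

```text
time: 7.7
tcp_pos: [589.5, -66.5, 199.6]
orientation: [[0.998, 0.059, 0.001], [0.059, -0.998, -0.001], [0.001, 0.001, -1.0]]
contact_force: [3.6, 2.1, 0.8]
gripper_width: 47.9
```

```bash
python3 st.py
```

```text
t 7.7 tcp [589.52 -66.46 199.57] yaw 3.41 F [3.57 2.14 0.8 ] M [ 0.204 -0.741  0.155] w 47.9 j7 0.578
```

>>> arm_command --moves '[[[0.4,0.8,0,0,0,0,-1],[0.4,0.8,0,0,0,0,-2],[0.4,0.8,0,0,0,0,-2]]]'

```text
time: 8.0
tcp_pos: [589.7, -66.4, 199.6]
orientation: [[1.0, 0.023, -0.0], [0.023, -1.0, -0.001], [-0.0, 0.001, -1.0]]
contact_force: [0.4, 0.6, 2.3]
gripper_width: 47.7
```

```bash
python3 st.py
```

```text
t 8.0 tcp [589.72 -66.43 199.56] yaw 1.33 F [0.4  0.62 2.26] M [ 0.101 -0.353  0.031] w 47.7 j7 0.549
```

>>> arm_command --moves '[[[0.4,0,0,0,0,0,-7],[0.4,0,0,0,0,0,-14],[0.4,0,0,0,0,0,-18],[0.4,0,0,0,0,0,-22],[0.4,0,0,0,0,0,-24],[0.4,0,0,0,0,0,-26],[0.4,0,0,0,0,0,-28],[0.4,0,0,0,0,0,-28],[0.4,0,0,0,0,0,-28]]]'

```text
time: 8.9
tcp_pos: [590.3, -66.5, 199.6]
orientation: [[0.894, -0.448, 0.001], [-0.448, -0.894, -0.001], [0.001, 0.001, -1.0]]
contact_force: [2.8, -2.1, 0.7]
gripper_width: 47.5
```

```bash
python3 st.py w4
```

```text
t 8.9 tcp [590.3  -66.48 199.57] yaw -26.59 F [ 2.76 -2.08  0.7 ] M [-0.454 -0.843  0.097] w 47.5 j7 0.159
```

View pics/w4.png

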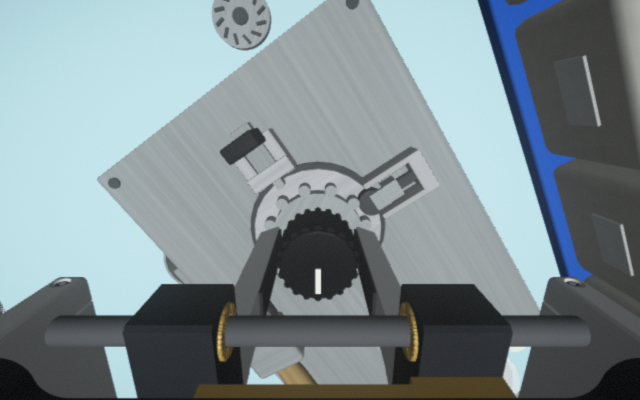

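>>> arm_command --moves '[[[0.4,0,0,0,0,0,-7],[0.4,0,0,0,0,0,-14],[0.4,0,0,0,0,0,-20],[0.4,0,0,0,0,0,-24],[0.4,0,0,0,0,0,-26],[0.4,0,0,0,0,0,-28],[0.4,0,0,0,0,0,-30],[0.4,0,0,0,0,0,-30],[0.4,0,0,0,0,0,-30]]]'

```text
time: 9.85
tcp_pos: [590.7, -66.9, 199.6]
orientation: [[0.551, -0.835, 0.002], [-0.835, -0.551, -0.002], [0.003, -0.0, -1.0]]
contact_force: [4.6, -3.2, -0.9]
gripper_width: 47.8
```

```bash
python3 st.py
```

```text
t 9.85 tcp [590.75 -66.95 199.61] yaw -56.58 F [ 4.63 -3.24 -0.87] M [-0.87  -1.018  0.313] w 47.8 j7 -0.263
```

>>> arm_command --moves '[[[0.4,0.6,-0.4,0,0,0,0],[0.4,0.6,-0.4,0,0,0,0]]]'

```text
time: 10.05
tcp_pos: [590.8, -67.0, 199.6]
orientation: [[0.551, -0.835, 0.001], [-0.835, -0.551, -0.001], [0.001, 0.0, -1.0]]
contact_force: [2.6, -3.1, 0.1]
gripper_width: 47.6
```

```bash
python3 st.py w5
```

```text
t 10.05 tcp [590.83 -66.99 199.61] yaw -56.6 F [ 2.63 -3.06  0.12] M [-0.813 -0.874  0.335] w 47.6 j7 -0.263
```

View pics/w5.png

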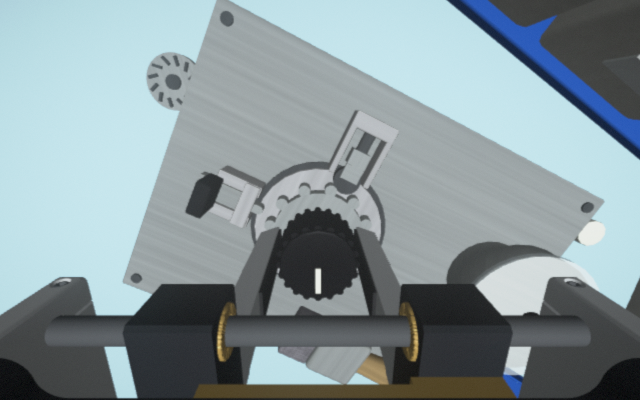

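>>> arm_command --moves '[[[0.4,0,0,0,0,0,2],[0.4,0,0,0,0,0,4],[0.4,0,0,0,0,0,4]]]'

```text
time: 10.4
tcp_pos: [590.8, -66.9, 199.6]
orientation: [[0.608, -0.794, 0.001], [-0.794, -0.608, -0.001], [0.001, -0.0, -1.0]]
contact_force: [3.9, -4.6, 0.2]
gripper_width: 47.7
```

```bash
python3 st.py
```

```text
t 10.4 tcp [590.77 -66.95 199.61] yaw -52.55 F [ 3.87 -4.64  0.16] M [-1.039 -0.973 -0.014] w 47.7 j7 -0.205
```

>>> arm_command --moves '[[[0.4,-0.1,0.2,0,0,0,7],[0.4,-0.3,0.3,0,0,0,14],[0.4,-0.5,0.4,0,0,0,21],[0.4,-0.6,0.4,0,0,0,28],[0.4,-0.7,0.4,0,0,0,35],[0.4,-0.8,0.4,0,0,0,42],[0.4,-0.9,0.4,0,0,0,49],[0.4,-1,0.4,0,0,0,55],[0.4,-1,0.4,0,0,0,60],[0.4,-1,0.4,0,0,0,60]]]'

```text
time: 11.4
tcp_pos: [589.4, -66.3, 199.6]
orientation: [[0.992, 0.129, 0.0], [0.129, -0.992, 0.0], [0.0, -0.0, -1.0]]
contact_force: [3.6, -4.1, -0.2]
gripper_width: 48.0
```

```bash
python3 st.py
```

```text
t 11.4 tcp [589.45 -66.27 199.62] yaw 7.42 F [ 3.56 -4.06 -0.15] M [-0.781 -0.927 -0.062] w 48.0 j7 0.634
```

>>> arm_command --moves '[[[0.4,-0.1,0,0,0,0,7],[0.4,-0.3,-0.1,0,0,0,14],[0.4,-0.4,-0.2,0,0,0,21],[0.4,-0.5,-0.3,0,0,0,28],[0.4,-0.6,-0.4,0,0,0,35],[0.4,-0.8,-0.5,0,0,0,42],[0.4,-0.9,-0.5,0,0,0,49],[0.4,-1,-0.5,0,0,0,55],[0.4,-1,-0.5,0,0,0,60],[0.4,-1,-0.5,0,0,0,60]]]'

```text
time: 12.4
tcp_pos: [588.2, -67.2, 199.6]
orientation: [[0.386, 0.923, -0.001], [0.923, -0.386, -0.001], [-0.001, -0.0, -1.0]]
contact_force: [2.5, -3.4, 1.1]
gripper_width: 48.2
```

```bash
python3 st.py w6
```

```text
t 12.4 tcp [588.2  -67.16 199.59] yaw 67.3 F [ 2.46 -3.41  1.08] M [-0.934 -0.733 -0.003] w 48.2 j7 1.467
```

View pics/w6.png

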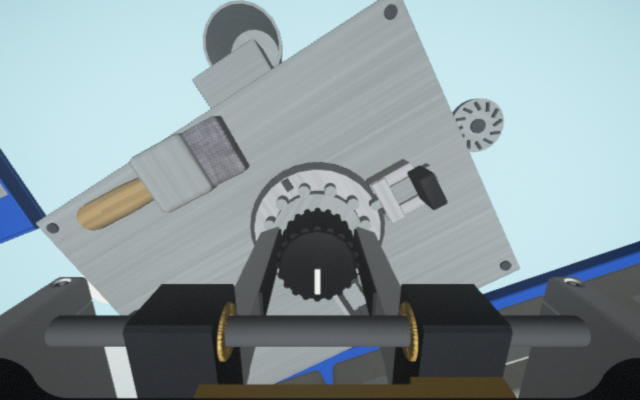

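>>> arm_command --moves '[[[0.65,0,0,0,0,0,0],[0.75,0,0,0,0,0,0],[0.75,0,0,0,0,0,0],[0.75,0,0,0,0,0,0],[0.75,0,0,15,0,0,0],[0.75,0,0,50,0,0,7.5],[0.75,0,0,90,0,0,15],[0.75,0,0,120,0,0,22],[0.75,0,0,130,0,0,30],[0.75,0,0,130,0,0,30]]]'

```text
time: 13.45
tcp_pos: [589.3, -66.3, 331.4]
orientation: [[-0.129, 0.992, 0.003], [0.992, 0.129, 0.0], [0.0, 0.004, -1.0]]
contact_force: [-0.6, 0.5, 0.6]
gripper_width: 70.5
```

```bash
python3 st.py w7; python3 - <<'E'
import cv2
a=cv2.imread('pics/w7.png')[130:270,250:410]
cv2.imwrite('pics/w7c.png',cv2.resize(a,None,fx=4.5,fy=4.5,interpolation=cv2.INTER_CUBIC))
E
```

```text
t 13.45 tcp [589.33 -66.33 331.41] yaw 97.41 F [-0.63  0.52  0.57] M [ 0.067 -0.024  0.035] w 70.5 j7 1.867
```

View pics/w7c.png

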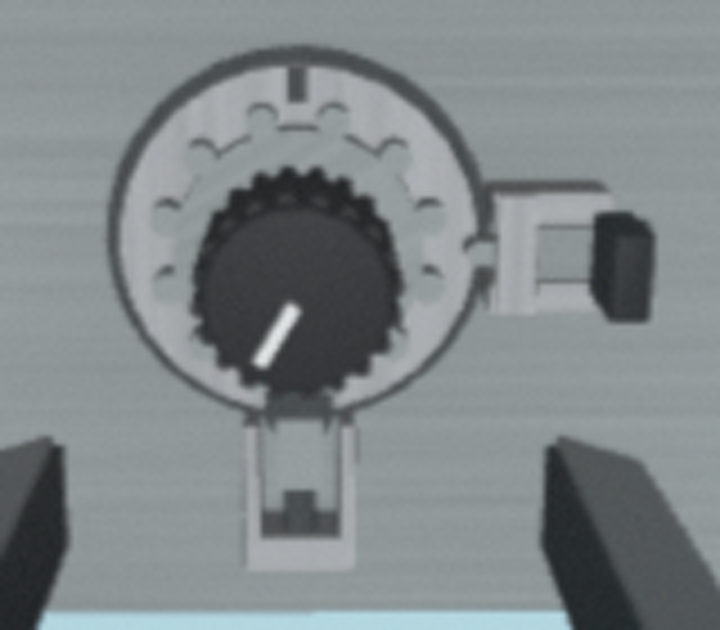

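```bash
python3 - <<'E'
from h import *
T=np.load('pics/w7.npy')
a=cv2.imread('pics/w7.png'); g=cv2.cvtColor(a,6)
def ptr(name,T,z=206):
    g=cv2.cvtColor(cv2.imread(name),cv2.COLOR_BGR2GRAY); m=np.zeros_like(g); m[192:222,300:332]=1
    ys,xs=np.where((g>150)&(m>0)); P=np.array([wray((x,y),z,T)[:2] for x,y in zip(xs,ys)])
    d=np.linalg.svd(P-P.mean(0))[2][0]; d=d if d[0]>0 else -d
    print(len(xs),np.degrees(np.arctan2(d[1],d[0])),P.mean(0))
ptr('pics/w1.png',np.load('T1.npy')); ptr('pics/w7.png',T)
gg=lambda u,v:(u/4.5+250-.4,v/4.5+130-.4)
print('tab top corners',[wray(gg(*c),190,T).round(1) for c in [(597,213),(606,318),(653,240),(650,320)]])
print('lug',wray(gg(297,84),158,T))
E
```

```text
108 -63.470153094459384 [604.58209091 -69.16403478]
105 86.85191637808136 [605.37048123 -68.34474279]
tab top corners [array([565.3,  -1.9, 190. ]), array([589.7,   5. , 190. ]), array([569.9,  12.1, 190. ]), array([588.9,  15.3, 190. ])]
lug [549.12752251 -73.24598708 158.        ]
```

```bash
python3 - <<'E'
from h import *
T=np.load('pics/w7.npy'); T1=np.load('T1.npy')
def ptr(name,T,z=206):
    g=cv2.cvtColor(cv2.imread(name),cv2.COLOR_BGR2GRAY)[192:217,303:322]
    ys,xs=np.where(g>120); P=np.array([wray((x+303,y+192),z,T)[:2] for x,y in zip(xs,ys)])
    d=np.linalg.svd(P-P.mean(0),full_matrices=False)[2][0]; d=d if d[0]>0 else -d
    print(len(xs),np.degrees(np.arctan2(d[1],d[0])),P.mean(0))
ptr('pics/w1.png',T1); ptr('pics/w7.png',T)
E
```

```text
61 7.778092575364235 [599.10300881 -66.82128659]
67 -20.650818703385024 [600.13979433 -71.90316519]
```

>>> arm_command --moves '[[[0.3,-1.5,10,0,0,0,-8],[0,-3,20,0,0,0,-16],[0,-4.5,30,0,0,0,-24],[0,-6,40,0,0,0,-32],[0,-7.5,50,0,0,0,-40],[0,-9,60,0,0,0,-48],[0,-10,70,0,0,0,-56],[0,-11,80,0,0,0,-64],[0,-12,90,0,0,0,-72],[0,-13,98,0,0,0,-80]]]'

```text
time: 14.5
tcp_pos: [574.6, 32.6, 327.8]
orientation: [[0.957, 0.29, -0.003], [0.29, -0.957, -0.0], [-0.003, -0.001, -1.0]]
contact_force: [-0.6, 0.0, -0.4]
gripper_width: 0.9
```

>>> arm_command --moves '[[[0,0,0,-20,0,0,-5],[0,0,0,-45,0,0,-10],[0,0,0,-70,0,0,-10],[0,0,0,-80,0,0,-10],[0,0,0,-80,0,0,-10],[0,0,0,-80,0,0,-10]]]'

```text
time: 15.1
tcp_pos: [575.9, 31.4, 249.8]
orientation: [[0.992, 0.128, 0.0], [0.128, -0.992, -0.0], [0.0, 0.0, -1.0]]
contact_force: [0.9, -1.1, 0.3]
gripper_width: 0.6
```

```bash
python3 st.py w8
```

```text
t 15.1 tcp [575.87  31.45 249.76] yaw 7.33 F [ 0.9  -1.08  0.3 ] M [-0.064  0.114 -0.012] w 0.6 j7 0.372
```

View pics/w8.png

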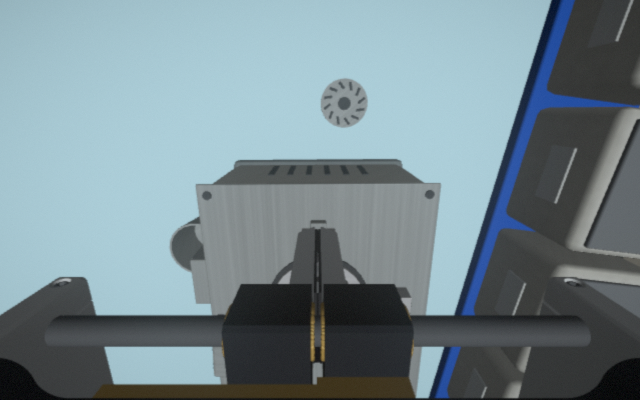

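```bash
python3 - <<'E'
from h import *
T=np.load('pics/w8.npy'); ax=np.array([589.3,-67]); y=np.array([-.1305,.9914])
for d,z in [(83,190),(73,190),(83,166),(46,158),(100,225),(108,225),(120,150)]:
    print(d,z,wproj([*(ax+d*y),z],T).round(1))
for p in [(317,221),(317,227)]:
  for z in (150,166,170): print(p,z,(wray(p,z,T)[:2]-ax)@y)
print(wray((207,195),150,T),wray((430,194),150,T))
a=cv2.imread('pics/w8.png')[170:310,240:400]
cv2.imwrite('pics/w8c.png',cv2.resize(a,None,fx=4.5,fy=4.5,interpolation=cv2.INTER_CUBIC))
E
```

```text
83 190 [317.7 240.1]
73 190 [317.8 251.5]
83 166 [317.7 228.3]
46 158 [317.8 261.7]
100 225 [317.8 239.1]
108 225 [317.7 227.9]
120 150 [317.5 182.7]
(317, 221) 150 83.56680182105165
(317, 221) 166 89.8122145877324
(317, 221) 170 91.3735677794026
(317, 227) 150 77.60361335242297
(317, 227) 166 84.22492795869174
(317, 227) 170 85.88025661025893
[476.56521605  28.0793312  150.        ] [675.24969376  54.35968008 150.        ]
```

View pics/w8c.png

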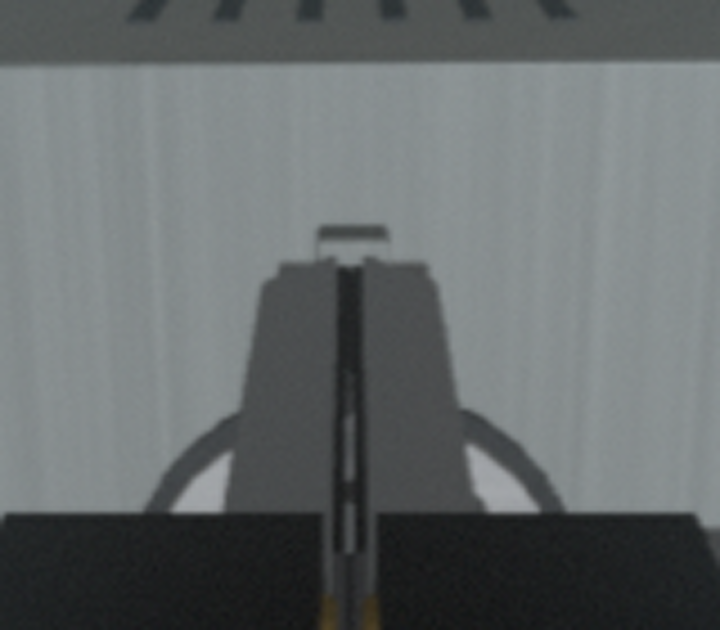

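>>> arm_command --moves '[[[0,0,0.5,-30,0,0,0],[0,0,0.5,-45,0,0,0],[0,0,0.5,-53,0,0,0],[0,0,0.5,-53,0,0,0],[0,0.6,-5,-53,0,0,0],[0,1.0,-8,-53,0,0,0],[0,1.4,-11,-53,0,0,0],[0,1.8,-14,-53,0,0,0],[0,1.8,-14,-53,0,0,0]]]' --newtons 30

```text
time: 16.05
tcp_pos: [577.9, 17.3, 197.0]
orientation: [[0.992, 0.128, 0.001], [0.128, -0.992, 0.0], [0.001, 0.0, -1.0]]
contact_force: [-0.1, 1.8, 0.6]
gripper_width: 0.5
```

```bash
python3 st.py w9
```

```text
t 16.05 tcp [577.95  17.27 196.97] yaw 7.37 F [-0.11  1.84  0.64] M [ 0.137 -0.02   0.023] w 0.5 j7 0.436
```

View pics/w9.png

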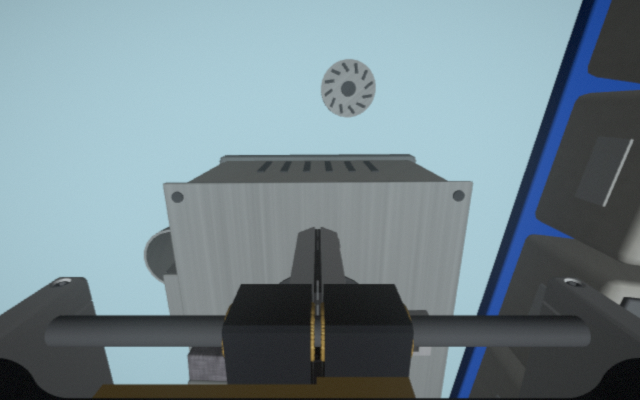

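>>> arm_command --moves '[[[0,0.2,-1.5,0,0,0,0],[0,0.4,-3,0,0,0,0],[0,0.5,-4,0,0,0,0],[0,0.5,-4,0,0,0,0]]]'

```text
time: 16.5
tcp_pos: [578.0, 13.5, 196.5]
orientation: [[0.992, 0.129, 0.0], [0.129, -0.992, -0.0], [0.0, 0.0, -1.0]]
contact_force: [1.1, 1.4, 0.6]
gripper_width: 0.1
```

>>> arm_command --moves '[[[0,0.1,-1,0,0,0,0],[0,0.1,-1,0,0,0,0]]]'

```text
time: 16.7
tcp_pos: [578.1, 12.7, 196.5]
orientation: [[0.992, 0.129, 0.0], [0.129, -0.992, 0.0], [0.0, -0.0, -1.0]]
contact_force: [0.6, 2.4, 1.1]
gripper_width: 0.4
```

>>> arm_command --moves '[[[0,0.1,-1,0,0,0,0],[0,0.1,-1,0,0,0,0]]]'

```text
time: 16.9
tcp_pos: [578.1, 12.6, 196.5]
orientation: [[0.992, 0.129, -0.0], [0.129, -0.992, 0.001], [-0.0, -0.001, -1.0]]
contact_force: [1.2, 4.8, 1.9]
gripper_width: 0.1
```

>>> arm_command --moves '[[[0,0.1,-1,0,0,0,0],[0,0.1,-1,0,0,0,0]]]'

```text
time: 17.1
tcp_pos: [578.1, 12.5, 196.5]
orientation: [[0.992, 0.13, -0.0], [0.13, -0.992, 0.003], [-0.0, -0.003, -1.0]]
contact_force: [-0.3, 6.4, 3.6]
gripper_width: 0.5
```

>>> arm_command --moves '[[[0,0.2,-1.5,0,0,0,0],[0,0.4,-3,0,0,0,0],[0,0.4,-3,0,0,0,0]]]'

```text
time: 17.4
tcp_pos: [578.1, 12.4, 196.5]
orientation: [[0.991, 0.131, -0.002], [0.131, -0.991, 0.007], [-0.001, -0.007, -1.0]]
contact_force: [-1.2, 11.3, 4.9]
gripper_width: 0.5
```

```bash
python3 st.py
```

```text
t 17.4 tcp [578.15  12.42 196.55] yaw 7.55 F [-1.25 11.28  4.85] M [ 2.598e+00  3.250e-01 -2.000e-03] w 0.5 j7 0.453
```

>>> arm_command --moves '[[[0,-1,8,0,0,0,0],[0,-2,16,0,0,0,0],[0,-2.6,20,0,0,0,0],[0,-2.6,20,30,0,0,0],[0,-2.6,20,80,0,0,0],[0,-2.6,20,130,0,0,0],[0,0,0,150,0,0,8],[0,3,-20,150,0,0,16],[0,6,-40,150,0,0,24],[0,9,-60,150,0,0,32]]]'

```text
time: 18.4
tcp_pos: [587.5, -53.9, 346.6]
orientation: [[0.77, 0.639, 0.0], [0.639, -0.77, -0.001], [-0.001, 0.001, -1.0]]
contact_force: [-0.2, 0.2, -0.3]
gripper_width: 0.4
```

>>> arm_command --moves '[[[0.4,1,-5,0,0,0,8],[0.7,2,-10,0,0,0,16],[1,2,-10,0,0,0,24],[1,2,-10,0,0,0,32],[1,2,-10,0,0,0,40],[1,2,-10,0,0,0,48],[1,2,-10,0,0,0,58],[1,2,-10,0,0,0,58]]]'

```text
time: 19.2
tcp_pos: [589.3, -63.3, 346.2]
orientation: [[-0.129, 0.992, -0.001], [0.992, 0.129, -0.001], [-0.001, -0.001, -1.0]]
contact_force: [0.5, -0.5, 0.3]
gripper_width: 60.8
```

```bash
python3 st.py w10; python3 - <<'E'
import cv2
a=cv2.imread('pics/w10.png')[130:270,250:410]
cv2.imwrite('pics/w10c.png',cv2.resize(a,None,fx=4.5,fy=4.5,interpolation=cv2.INTER_CUBIC))
from h import *
im=bot.read_camera('top');cv2.imwrite('pics/top1.png',im[:,:,::-1])
E
```

```text
t 19.2 tcp [589.34 -63.31 346.2 ] yaw 97.42 F [ 0.55 -0.47  0.28] M [ 0.027 -0.011  0.009] w 60.8 j7 1.859
```

View pics/w10c.png

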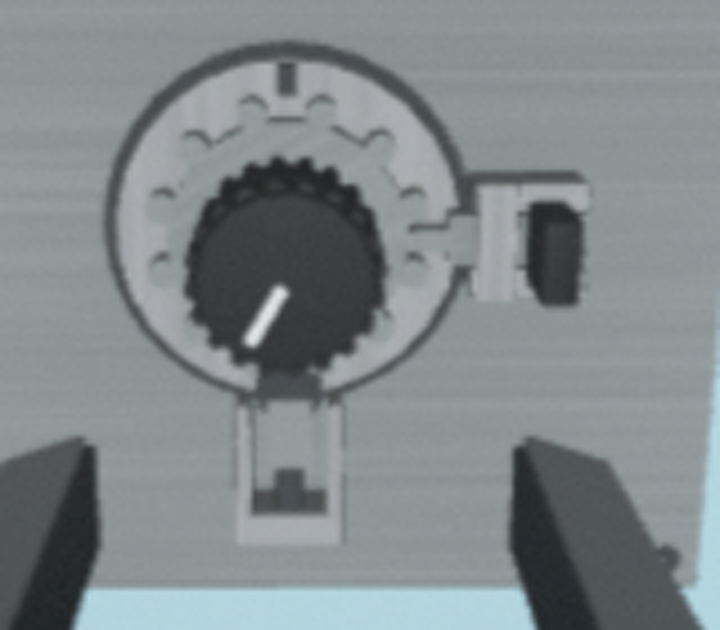

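View pics/w10.png

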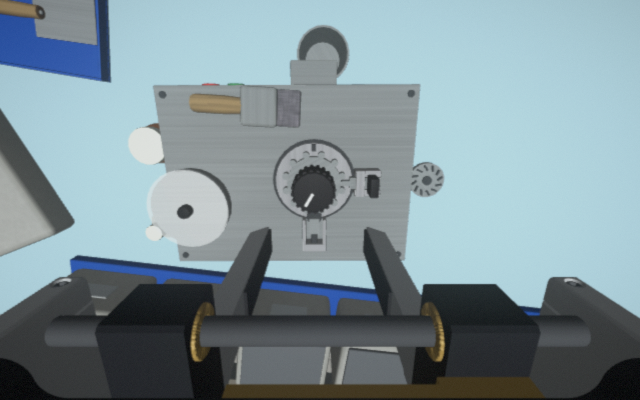

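```bash
python3 - <<'E'
from h import *
T=np.load('pics/w7.npy');U=np.load('pics/w10.npy')
g=lambda u,v:(u/4.5+250-.4,v/4.5+130-.4)
y=np.array([-.1305,.9914])
print((wray(g(654,275),190,T)-wray(g(583,260),190,U))[:2]@y)
print((wray(g(592,265),190,T)-wray(g(528,250),190,U))[:2]@y)
print('lug',wray(g(287,79),158,U))
print(bot.job_done())
E
```

```text
10.565137714719347
9.500249500394867
lug [549.40091287 -72.99273415 158.        ]
the job is handed in; nothing more can be done
None
```

The mill is set and handed in, with about 19 s of the 72 s used. The dial went clockwise to its stop, came back four clicks, and the lock bolt is pushed home.

- **Stop:** I turned the dial clockwise one click at a time with a light 15 N grip and read the wrist torque just past each click. The stop came at the fifth click. Torque there was about 0.31–0.34 N m at 4° past the click, against 0.03–0.17 N m (with noise) at the four clicks before. It dropped to about zero when I eased back 4°, and it stayed below the 0.45 N m that drags the ring.
- **Zero ring:** the lug measured (549.1, -73.2) mm at the start and (549.4, -73.0) mm at the end, so it had not moved within measuring error.
- **Four clicks back:** I turned the dial back 120°, and it sits one click from where it started. The camera measured that net turn as 28.4° instead of 30°, which I put down to coarse pixels.
- **Bolt:** I pushed the tab until it met a hard stop at 11 N. The finger position puts the travel at about 10.7 mm, while the pictures give 9.5–10.6 mm for the 11 mm full stroke. The last picture shows the nose between two lobes.
- **Rest of the bench:** the brush, cup, jar, bottle, spare burr and hopper look unmoved in the last wrist picture. The mortar, and most of the tray with the spatula, were out of that view. I took a last top-camera picture but did not look at it. The gripper was well clear above the mill at hand-in.

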